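Clamp a tray of open vials in the capping vice

TASK

Set the clear tray of open (uncapped) vials gently down flat on the grey bed of the blue capping vice, between the jaw and the sprung stop, and let go of it. Then wind the ratchet knob clockwise until the jaw has just pushed the tray snug against the stop, give it two clicks more and no further (over-tightening cracks the tray), and ease the knob back until the pawl carries the load before letting go, never letting it snap back. Leave the capped tray, the loose vials, the bottle and the wrench where they are.

Things in the scene. Friction and masses are not known exactly. Their poses are not given: they have to be found in the camera images.
- tray: The tray to clamp: clear plastic block, 50 mm wide (its x), 100 mm long (its y), 36 mm high, holding 2 x 4 cream vials whose narrow open necks rise to 56 mm above its underside (the vials keep within 42 x 90 mm). About 0.3 kg. Origin: centre of the underside; z up. Take it from above across its 50 mm width, anywhere below 36 mm. End for end it is the same.
- tray_capped: A second tray of the same size whose vials already wear black caps with a red ring. Leave it alone.
- bed: Slick grey bed plate of the vice, 62 mm wide (x), from y = -56 to +90 mm; the tray stands on it, length along y. Origin: centre of its upper face, 16 mm above the table; z up. Two steel rails, 6 mm high, 31 to 38 mm either side of the centre line. The jaw clamps toward +y; at the start its face is at y = -55 mm, so a tray set with its origin on the bed's origin is 5 mm clear of it.
- fence (a point): Middle of the top edge, bed side, of the blue fence (38 mm higher than the bed, 104 mm from its origin). It carries the stop: a steel barrel with a sprung plunger (1.7 N per mm, gives 13 mm), its round rubber tip 22 mm across, on the centre line 18 mm above the bed. The free tip is at y = +55 to +77 mm from the bed's origin: set by hand, different each time, not measured.
- jaw: Steel jaw block of the vice with a rubber face toward the stop, 56 mm wide, 36 mm high. Origin: on the centre line, just above the bed's height, 25 mm behind the rubber face. The knob drives it, 15 mm toward the stop per radian; it pushes the tray before it, first freely along the bed, then against the sprung stop, so that position alone does not show when the stop is met.
- knob (a joint): Angle of the ratchet knob, rad: 0 as found, growing clockwise seen from above, which moves the jaw toward the stop. The pawl catches every 0.314 rad (0, 0.314, 0.628 ...; 20 teeth), one click being 4.7 mm of jaw. It drops in within 0.06 rad of the catch angle. Let go between clicks, the knob springs back to the last catch and no further. Limit 3.1 rad; the job takes 4 to 8 clicks.
- ratchet (a point): Top centre of the steel ratchet wheel (76 mm across) on the knob axis, 61 mm above the table, 147 mm from the bed's origin toward its -y. The brass pawl reaches 64 mm. Free turning takes 0.02 to 0.08 N m, most just before a click; pushing the tray adds about 0.01; against the stop each radian adds about 0.37 N m, each click about 7.7 N on the tray.
- knob_grip (a point): Point on the knob's vertical axis at the height to grip its black bar handle, 95 mm above the table. The bar is 54 mm long (this point's x), 16 mm thick (its y), 28 mm high, its top 8 mm above this point. Keep fingertips over 68 mm above the table. The point turns with the knob. Turn at most about 1.4 rad a grip, then let the pawl hold and grip again.
- vial_black: Loose black vial standing upright, 25 mm across, 62 mm high, origin under its centre. Leave it alone.
- vial_cream: Loose cream vial standing upright, 25 mm across, 55 mm high, origin under its centre. Leave it alone.
- water: Water bottle with blue cap, 64 mm across, 200 mm high, origin under its centre. Leave it alone.
- cap_wrench: Steel wrench lying on the table, 170 mm long along its x, about 20 mm high, origin under its middle. Leave it alone.
There are look-alikes about, which are no part of the job. Leave any purple or yellow look-alike of the tray alone.

How it is judged:
By the outcome, as a careful person would: the job done as asked, in the order asked, and still so for the second after the job is handed in, with the robot touching nothing.
It also fails if it takes over 72 s, if anything falls off the work surface, if the arm or the gripper's body presses on something with over 40 N, if the wrist force passes 120 N, or if a joint passes its speed limit or range.

ROBOT

A 6-joint arm with a two-finger parallel gripper is mounted at the origin on the work surface. World frame = base frame: x ahead of the robot, y to its left, z up, the work surface at z = 0. Lengths are in mm, angles in rad, forces in N, time in s.
With the tool pointing down it reaches from about 400 to 925 mm from the base axis. Payload 12.5 kg.
Tool frame: the origin (TCP) lies at the very end of the fingers, on their centre line; the grasp point (between the pads) lies 19 mm behind it; z points along the fingers, y is the line along which they close (so a half turn about z gives the same grasp; the last joint's range is limited). The gripper opens to 95 mm and grips with 3 to 60 N. Pads are 20 mm wide; open, the fingers measure 119 mm over their backs; the gripper's body (75 mm by 180 mm) begins 59 mm behind the grasp point.
Start: joints at [-1.251, 0.491, 1.559, -0, 1.092, -0.106], TCP at [258.18, -569.201, 214.661] pointing down, gripper open.
Joint ranges: [-3.1, 3.1], [-0.84, 2.19], [0.05, 2.79], [-1.13, 4.28], [0.06, 2.93], [-2.69, 2.69]. Speed limits (rad/s): [2.22, 2.22, 2.79, 3.14, 3.14, 3.14].

INTERFACE

Orientations are given as [roll, pitch, yaw] about the fixed x, y, z axes, in that order (R = Rz(yaw) Ry(pitch) Rx(roll)).
In Python, from cell import state, read_camera, camera_info, job_done gives the robot as it stands.
- The arm moves only by the shell command python3 -m handwheel 'ROWS'. ROWS is a JSON list of rows, 1 to 5 of them, each of 5 numbers: dx, dy, dz in mm, then a turn about the tool's z in rad, then the opening from 0.0 (shut) to 1.0 (fully open); each row is the pose to reach, as a shift and turn from the pose commanded when the command began, along the tool's axes at that moment; what a row does not reach only later rows make up. A row lasts 1/12 s, in which the tool goes at most 41.7 mm and 0.125 rad, less where a joint would pass 70% of its speed; a pose out of reach is approached as far as the arm can. The fingers move at their own pace and stop on an object; the grip force is fixed at half the most. Time passes only in rows, so rows that do not move let the fingers close. It prints the time, the measured TCP pose, the force, the opening and the grip force at its end.
- state(): the state, without advancing time (a new reading comes with each control period).
- read_camera(name): name is "scene" or "top" or "wrist"; returns (picture, depth): 480x640x3 uint8, red, green, blue; 480x640 float32, mm along the optical axis (not along the pixel's ray), 0 where there is no reading.
- camera_info(name): a dict with "vertical_fov" (degrees; the focal length in pixels is half the picture's height over the tangent of half this angle, whatever the lens; pixels are square), "cx", "cy" (the principal point, pixels), "origin" and "attitude" of the camera in the world. Camera axes: x right, y down, z forward; pixel columns grow to the right and rows downward; lengths in mm; the calibration is good to about 2 mm. The wrist camera is an equidistant fisheye: a pixel r from the principal point sees the ray r / f radians off the axis. A picture is of the moment at which its call begins: read the wrist's pose just before it. camera_info takes no time and is no camera call; for the wrist camera it gives the pose at the moment of the call.
- job_done(): hands the job in; it is judged then, once.
The state is a dict: "t": time; "joints": joint angles; "qvel": joint speeds; "tau": joint torques, N m; "eef_pos": TCP position; "tcp_rot": TCP orientation; "ft_force": force on the tool from outside, world axes, zero at the start; "moment": the same for the moment, N m; "opening": opening from 0.0 (shut) to 1.0 (fully open); "grip_force": force on a finger pad.
Only numpy, scipy, OpenCV 4.12 (cv2) and the standard library are available. Lean on these libraries where they do the work, as an engineer would, in place of code of your own. Each camera call takes 0.05 s, during which the arm holds its last target. There are 200 camera calls.

## Working session

There is one attempt and no reset: what is moved stays moved. The work goes in short steps, Python scripts to look and compute and a shell command to move; the robot and the scene stay as the last step left them, time stands still between calls to the robot, and variables do not carry over. Pictures are saved under pics/ and viewed, at most 10 in all, crops included, and the job is handed in when it is done.

```bash
ls; mkdir -p pics
cat > h.py <<'E'
import numpy as np, cv2
from cell import state, read_camera, camera_info
def grab(n):
    ci=camera_info(n); im,d=read_camera(n); return ci,im,d
E
python3 - <<'E'
from h import *
for n in("scene","top"):
    ci,im,d=grab(n); print(n,ci); np.savez(f"/tmp/{n}.npz",im=im,d=d); cv2.imwrite(f"pics/{n}0.png",im[:,:,::-1])
print(state())
E
```

```text
pics
scene {'vertical_fov': 57.02079241781657, 'cx': 312.4980619509814, 'cy': 237.18593442020838, 'origin': array([1087.34371268, -421.29545819,  690.54460868]), 'attitude': array([-2.26301186,  0.01803307,  0.95849001])}
top {'vertical_fov': 54.783518560812986, 'cx': 319.56717959169134, 'cy': 237.49910645687316, 'origin': array([ 367.08336082,  -27.17557615, 1204.43414289]), 'attitude': array([-3.03928814,  0.00602715, -1.58114455])}
{'t': 0.1, 'joints': array([-1.25060813e+00,  4.91471880e-01,  1.55936950e+00,  9.55144332e-06,
        1.09168141e+00, -1.05627105e-01]), 'qvel': array([-1.65559191e-03, -1.83350731e-03, -5.43420922e-05, -9.62493050e-04,
        1.19420889e-04, -2.75747823e-03]), 'tau': array([ 4.59100280e-03, -6.13623047e+01, -2.58605540e+01,  6.94430480e-02,
        4.69942088e-02, -4.90151876e-05]), 'eef_pos': array([ 258.10853874, -568.99414816,  214.14374897]), 'tcp_rot': array([-3.14066860e+00, -1.06489483e-04,  4.25810849e-01]), 'ft_force': array([ 0.54274797, -0.73304386,  1.4972898 ]), 'moment': array([-0.00217303, -0.00499854,  0.00500156]), 'grip_force': 0.0, 'opening': 1.0017732432550774}
```

View pics/scene0.png

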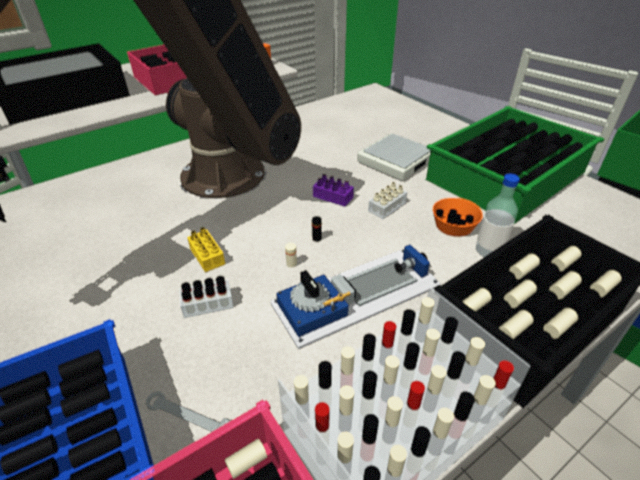

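View pics/top0.png

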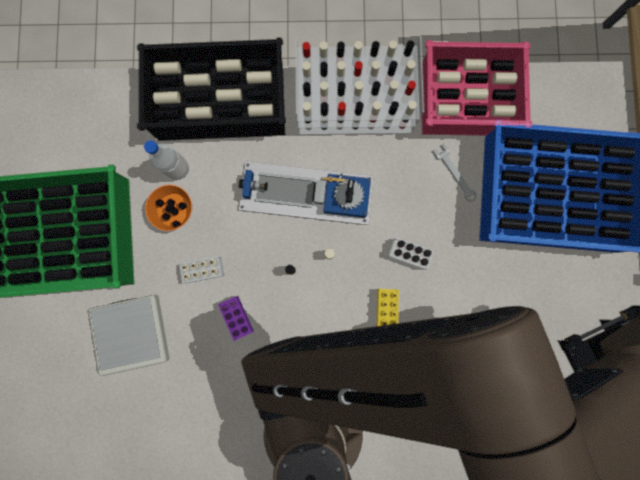

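The tray candidates in the top view are: clear with cream necks at (200,270), capped at (411,253), purple at (236,318) and yellow at (388,307). The clear tray at (200,270), which is (388,198) in the scene view, fits because its vials are open and cream. I'll confirm it in an enlarged crop alongside the vice.

```bash
cat >> h.py <<'E'
from scipy.spatial.transform import Rotation as R
def rays(ci,uv,fish=False):
    uv=np.atleast_2d(np.float64(uv)); f=240/np.tan(np.radians(ci["vertical_fov"])/2)
    p=(uv-[ci["cx"],ci["cy"]])/f
    if fish:
        r=np.linalg.norm(p,axis=1,keepdims=True); v=np.hstack([p/np.maximum(r,1e-9)*np.sin(r),np.cos(r)])
    else: v=np.hstack([p,np.ones((len(p),1))])
    return R.from_euler("xyz",ci["attitude"]).apply(v)
def plane(ci,uv,z,fish=False):
    d=rays(ci,uv,fish); o=np.array(ci["origin"]); return o+d*((z-o[2])/d[:,2])[:,None]
def meet(c1,u1,c2,u2,f1=False,f2=False):
    a,b=rays(c1,u1,f1)[0],rays(c2,u2,f2)[0]; o1,o2=np.array(c1["origin"]),np.array(c2["origin"])
    s=np.linalg.lstsq(np.c_[a,-b],o2-o1,rcond=None)[0]; p,q=o1+a*s[0],o2+b*s[1]
    return (p+q)/2,np.linalg.norm(p-q)
E
python3 - <<'E'
from h import *
T=np.load("/tmp/top.npz")["im"];S=np.load("/tmp/scene.npz")["im"]
def c(im,x,y,w,h,k): return cv2.resize(im[y:y+h,x:x+w],None,fx=k,fy=k,interpolation=cv2.INTER_CUBIC)
m=np.zeros((600,800,3),np.uint8)
a=c(T,172,250,56,40,6);m[:240,:336]=a      # top tray
b=c(S,360,175,56,48,5);m[:240,400:680]=b
a=c(T,230,155,150,75,2.6);m[245:245+a.shape[0],:a.shape[1]]=a
b=c(S,265,235,180,110,2.2);m[245:245+b.shape[0],400:400+b.shape[1]]=b
cv2.imwrite("pics/m1.png",m[:,:,::-1])
ci=camera_info("top")
for n,uv in dict(tray=(200,270),knob=(349,195),fence=(251,184),bed=(285,188),vb=(290,270),vc=(329,254),capped=(411,253)).items(): print(n,plane(ci,uv,40)[0].round())
E
```

```text
tray [408. 280.  40.]
knob [595. -98.  40.]
fence [626. 153.  40.]
bed [615.  66.  40.]
vb [406.  54.  40.]
vc [445. -45.  40.]
capped [ 445. -251.   40.]
```

View pics/m1.png

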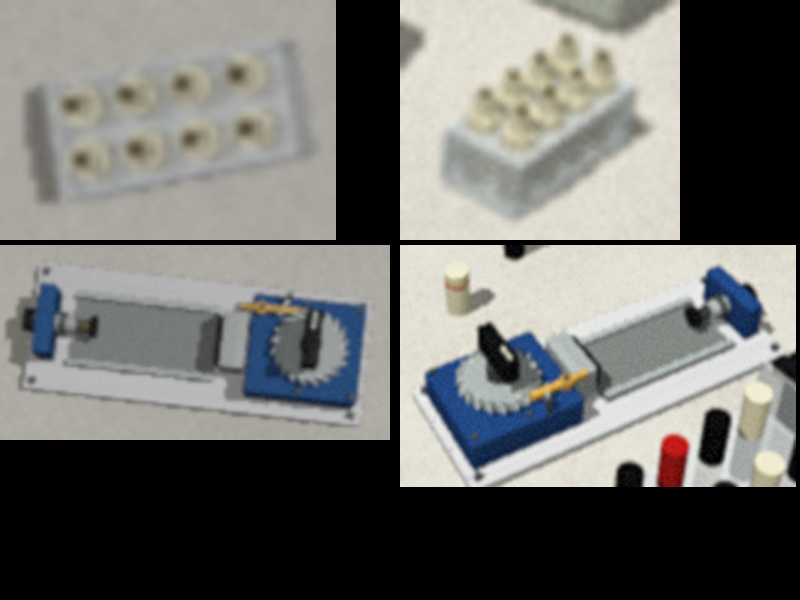

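The crop confirms it: the tray at top (200,270) has open cream necks. The vice runs from the knob at top (350,195) to the fence at (248,183). Next are the coarse poses and the wrist camera offset.

```bash
cat >> h.py <<'E'
def totool(p=(0,0,0),yaw=None):
    s=state(); r=R.from_euler("xyz",s["tcp_rot"]); print("tool dxyz",r.inv().apply(np.array(p)-s["eef_pos"]).round(1),"pos",s["eef_pos"].round(1),"rot",s["tcp_rot"].round(4))
E
python3 - <<'E'
from h import *
ct,cs,cw=map(camera_info,("top","scene","wrist"))
tp=np.array([(82,105),(135,95),(190,85),(244,75),(89,160),(143,150),(197,139),(254,128)])/6+[172,250]
sp=(np.array([(568,42),(603,60),(540,62),(577,75),(514,75),(550,93),(486,95),(520,113)])-[400,0])/5+[360,175]
print("tray meet",meet(ct,tp.mean(0),cs,sp.mean(0)))
P=plane(ct,tp,56); print(P.round(1)); Q=P[:,:2]-P[:,:2].mean(0); v=np.linalg.svd(Q)[2][0]; print("tray c",P.mean(0),"dir",np.arctan2(v[1],v[0]))
g=lambda x,y:(x/2.6+230,(y-245)/2.6+155); h=lambda x,y:((x-400)/2.2+265,(y-245)/2.2+235)
print("wheel",meet(ct,g(309,347),cs,h(498,378)), plane(ct,g(309,347),61))
print("bedcorners",plane(ct,[g(77,298),g(67,364)],16))
print("fence",plane(ct,g(58,322),54))
s=state(); r=R.from_euler("xyz",s["tcp_rot"]); print(cw, "off",r.inv().apply(cw["origin"]-s["eef_pos"]), (r.inv()*R.from_euler("xyz",cw["attitude"])).as_matrix().round(2))
totool((520,-60,330))
E
```

```text
tray meet (array([409.99294577, 279.48761207,  50.45885033]), np.float64(4.257600547937657))
[[413.9 311.4  56. ]
 [417.8 289.5  56. ]
 [421.7 266.8  56. ]
 [425.6 244.5  56. ]
 [391.2 308.1  56. ]
 [395.1 285.8  56. ]
 [399.4 263.6  56. ]
 [403.7 240.1  56. ]]
tray c [408.53036707 276.24232314  56.        ] dir -1.389628916827807
wheel (array([594.20368689, -96.23334449,  53.7584495 ]), np.float64(0.3810003705931586)) [[592.6767645  -95.96121845  61.        ]]
bedcorners [[654.31235408 133.95003694  16.        ]
 [587.07896017 143.7741284   16.        ]]
fence [[621.55096811 147.22295501  54.        ]]
{'vertical_fov': 65.70646984690485, 'cx': 321.3026682771522, 'cy': 245.36602170348309, 'origin': array([ 320.40806499, -541.42150698,  384.02291738]), 'attitude': array([ 2.89575525e+00,  1.13761067e-03, -1.14467603e+00])} off [  68.14366171    0.46591337 -169.87241584] [[ 0.   -0.97 -0.24]
 [ 1.    0.   -0.  ]
 [ 0.   -0.24  0.97]]
tool dxyz [ 448.8 -355.5 -115.5] pos [ 258.1 -569.   214.1] rot [-3.1407e+00 -1.0000e-04  4.2580e-01]
```

```bash
python3 -m handwheel '[[40,-31,-36,0,1],[80,-62,-60,0,1],[120,-93,-80,0,1],[150,-118,-100,0,1],[150,-118,-115,0,1]]'; python3 -m handwheel '[[150,-118,0,0,1],[150,-118,0,0,1],[150,-118,0,0,1],[150,-118,0,0,1],[150,-118,0,0,1]]'; python3 -m handwheel '[[149,-119,0,0,1],[149,-119,0,0,1],[149,-119,0,0,1],[149,-119,0,0,1],[149,-119,0,0,1]]'; python3 -m handwheel '[[0,0,0,-0.6,1],[0,0,0,-0.6,1],[0,0,0,-0.6,1],[0,0,0,-0.6,1],[0,0,0,-0.6,1]]';python3 -m handwheel '[[0,0,0,-0.6,1],[0,0,0,-0.6,1],[0,0,0,-0.6,1],[0,0,0,-0.6,1],[0,0,0,-0.6,1]]'
python3 - <<'E'
from h import *
import pickle
totool((560,-10,330))
W=grab("wrist"); pickle.dump(W,open("/tmp/w1","wb")); cv2.imwrite("pics/w1.png",W[1][:,:,::-1]); print(W[0]["origin"])
E
```

```text
t: 0.52
eef_pos: [340.7, -408.1, 319.1]
tcp_rot: [-3.139, 0.0, 0.426]
ft_force: [0.9, -0.0, 0.3]
opening: 0.998
grip_force: 0.0
t: 0.93
eef_pos: [429.2, -238.0, 319.8]
tcp_rot: [-3.141, -0.0, 0.427]
ft_force: [0.5, -0.7, 1.4]
opening: 1.004
grip_force: 0.0
t: 1.35
eef_pos: [515.9, -68.0, 319.5]
tcp_rot: [-3.141, -0.0, 0.427]
ft_force: [0.9, -0.6, 0.8]
opening: 0.997
grip_force: 0.0
t: 1.77
eef_pos: [514.8, -71.1, 319.4]
tcp_rot: [-3.141, 0.0, 1.033]
ft_force: [-0.2, -0.1, -0.3]
opening: 0.998
grip_force: 0.0
t: 2.18
eef_pos: [514.8, -71.3, 319.4]
tcp_rot: [-3.141, -0.0, 1.632]
ft_force: [0.2, 0.1, 0.4]
opening: 0.999
grip_force: 0.0
tool dxyz [ 58.4  48.9 -10.6] pos [514.8 -71.3 319.4] rot [-3.1410e+00 -1.0000e-04  1.6323e+00]
[511.16757104  -3.87040303 489.29887344]
```

View pics/w1.png

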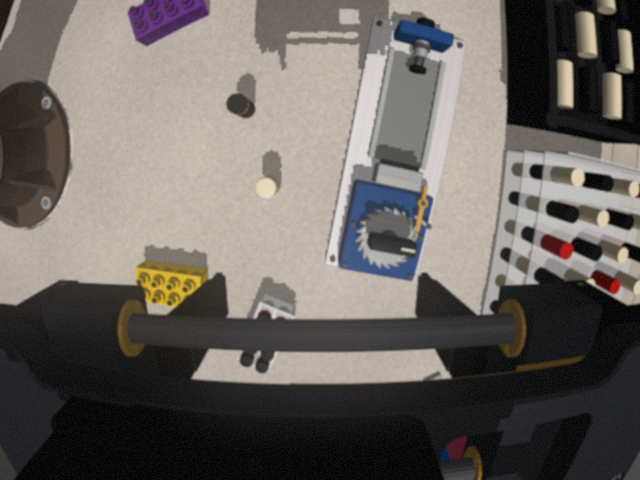

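The wrist view shows the whole vice: fence at (423,38), stop tip at (417,65), bed about (405,110), jaw at (399,177) and knob bar at (392,242). I'll move over it for a second place.

```bash
python3 -m handwheel '[[0,80,0,0.18,1],[0,80,0,0.18,1],[0,80,0,0.18,1],[0,80,0,0.18,1],[0,80,0,0.18,1]]' | tail -6
python3 - <<'E'
from h import *
import pickle
W=grab("wrist"); pickle.dump(W,open("/tmp/w2","wb")); print(W[0]["origin"])
W1=pickle.load(open("/tmp/w1","rb"))
a=cv2.resize(W1[1][10:290,320:470],None,fx=2.1,fy=2.1,interpolation=cv2.INTER_CUBIC)
b=cv2.resize(W[1][0:290,220:430],None,fx=2.05,fy=2.05,interpolation=cv2.INTER_CUBIC)
m=np.zeros((600,800,3),np.uint8); m[:a.shape[0],:a.shape[1]]=a; m[:b.shape[0],340:340+b.shape[1]]=b
cv2.imwrite("pics/m2.png",m[:,:,::-1])
E
```

```text
t: 2.65
eef_pos: [594.3, -66.8, 319.1]
tcp_rot: [-3.14, 0.0, 1.445]
ft_force: [-0.4, 0.2, -0.2]
opening: 1.0
grip_force: 0.0
[6.03483219e+02 1.67255976e-01 4.88963520e+02]
```

View pics/m2.png

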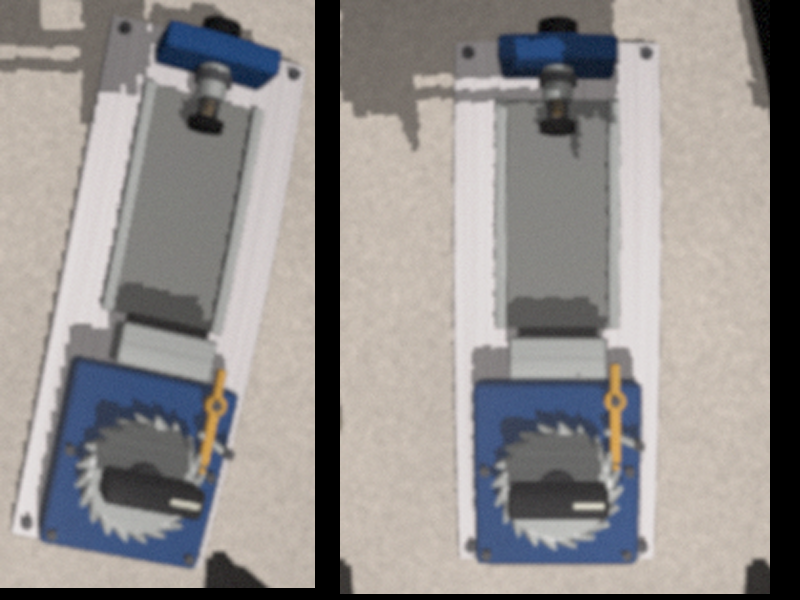

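View 2 shows the vice square in the picture: bed end at (557,100), stop tip at (557,133), jaw face at (557,327) and wheel about (558,480). I'll triangulate these now.

Run:
```python
from h import *
import pickle
c1=pickle.load(open("/tmp/w1","rb"))[0];c2=pickle.load(open("/tmp/w2","rb"))[0]
a=lambda x,y:(x/2.1+320,y/2.1+10); b=lambda x,y:((x-340)/2.05+220,y/2.05)
for n,p,q in [("railTL",(148,83),(497,99)),("railBR",(217,333),(614,328)),("tip",(205,132),(557,133)),("bar_white_end",(202,506),(607,503)),("bar left",(103,489),(510,499)),("plateTLbolt",(124,27),(468,53)),("plateBL bolt",(27,521),(472,545)),("jawTL",(125,320),(513,339)),("fence L top",(168,22),(501,35)),("boltTR",(294,74),(646,53)),("boxTL",(78,357),(476,381)),("boxBR",(195,567),(638,562))]:
    print(n,*[np.round(x,1) for x in meet(c1,a(*p),c2,b(*q),True,True)])
pl=lambda x,y,z: plane(c2,b(x,y),z,True)[0]
print("bed end",pl(557,100,16)," rails mid y=215",pl(497,215,22),pl(617,215,22),"in",pl(507,215,16),pl(607,215,16))
print("tip",pl(557,133,34),"jawface",pl(558,327,52),"wheel c",pl(559,481,61), "bar top c",pl(559,499.5,103))
print("barends",pl(510,501,103),pl(608,500,103))
print("bolts", *[pl(x,y,6) for x,y in [(468,53),(646,53),(472,545),(641,545)]])
T,D=pickle.load(open("/tmp/w2","rb"))[1:]
for x,y in [(557,215),(490,545),(559,500),(500,360),(557,360)]:
    u,v=map(int,b(x,y)); r=rays(c2,(u,v),True)[0]; zc=R.from_euler("xyz",c2["attitude"]).as_matrix()[:,2]; print((x,y),(c2["origin"]+r*D[v,u]/(r@zc)).round(1))
```

```text
railTL [589.  139.4  23.4] 0.8
railBR [641.6 -11.5  23.1] 0.4
tip [621.7 108.6  39.1] 0.7
bar_white_end [ 621.4 -100.2  101.7] 0.7
bar left [570.  -96.5  86.9] 3.2
plateTLbolt [574.2 178.1  12.7] 1.0
plateBL bolt [ 534.5 -140.3   11. ] 0.6
jawTL [580.8  -9.5  43.7] 2.0
fence L top [596.8 175.9  39.6] 1.0
boltTR [685.  163.1  15.6] 0.0
boxTL [555.7 -32.2  39.9] 0.2
boxBR [ 639.5 -155.2   41.1] 0.6
bed end [625.38740957 136.31818745  16.        ]  rails mid y=215 [579.88608918  66.17785999  22.        ] [651.94205472  57.30983818  22.        ] in [585.66083173  66.16505863  16.        ] [646.44147826  58.68456929  16.        ]
tip [621.89137796 110.17838832  34.        ] jawface [607.57573179  -6.69263967  52.        ] wheel c [597.25656666 -93.94064098  61.        ] bar top c [596.66696501 -94.51252643 103.        ]
barends [571.17623333 -92.12817287 103.        ] [622.06069953 -97.96390651 103.        ]
bolts [573.87218956 180.10011438   6.        ] [686.64168658 166.39247827   6.        ] [ 533.7373503  -142.05503336    6.        ] [ 645.43948416 -156.09556453    6.        ]
(557, 215) [615.1  63.3  17. ]
(490, 545) [ 550.7 -129.9   48. ]
(559, 500) [595.9 -93.6 103.3]
(500, 360) [569.6 -22.4  13.2]
(557, 360) [603.8 -24.6  51.5]
```

```bash
python3 -m handwheel '[[107,-96,0,-0.3,1],[107,-96,0,-0.3,1],[107,-96,0,-0.3,1],[107,-96,0,-0.3,1],[107,-96,0,-0.3,1]]' | tail -6
python3 - <<'E'
from h import *
totool((430,170,320))
import pickle
W=grab("wrist"); pickle.dump(W,open("/tmp/w3","wb"))
E
```

```text
t: 3.12
eef_pos: [509.9, 53.7, 320.9]
tcp_rot: [3.14, -0.0, 1.748]
ft_force: [0.7, -0.5, 0.2]
opening: 0.997
grip_force: 0.0
tool dxyz [128.6 -58.1   0.8] pos [509.9  53.7 320.9] rot [ 3.1404e+00 -2.0000e-04  1.7482e+00]
```

```bash
python3 -m handwheel '[[128,-58,0,0,1],[128,-58,0,0,1],[128,-58,0,0,1],[128,-58,0,0,1],[128,-58,0,0,1]]' | tail -6
python3 - <<'E'
from h import *
import pickle
W=grab("wrist"); pickle.dump(W,open("/tmp/w4","wb")); W3=pickle.load(open("/tmp/w3","rb"))
def pr(ci,P):
    v=R.from_euler("xyz",ci["attitude"]).inv().apply(np.array(P)-ci["origin"]); th=np.arctan2(np.hypot(*v[:2]),v[2]); f=240/np.tan(np.radians(ci["vertical_fov"])/2)
    return np.array([ci["cx"],ci["cy"]])+v[:2]/np.hypot(*v[:2])*th*f
m=np.zeros((600,800,3),np.uint8)
for k,w in enumerate((W3,W)):
    u,v=pr(w[0],(410,279,40)); x,y=max(0,int(u-65)),max(0,int(v-80)); print(k,x,y,u,v)
    c=cv2.resize(w[1][y:y+160,x:x+130],None,fx=3,fy=3,interpolation=cv2.INTER_CUBIC); m[:c.shape[0],400*k:400*k+c.shape[1]]=c
cv2.imwrite("pics/m3.png",m[:,:,::-1])
E
```

```text
t: 3.58
eef_pos: [432.0, 168.4, 320.2]
tcp_rot: [3.141, -0.0, 1.748]
ft_force: [-0.3, 1.0, 0.3]
opening: 1.0
grip_force: 0.0
0 208 0 273.29241152757777 19.997847435667722
1 254 37 319.23046637654335 117.09283405479195
```

View pics/m3.png

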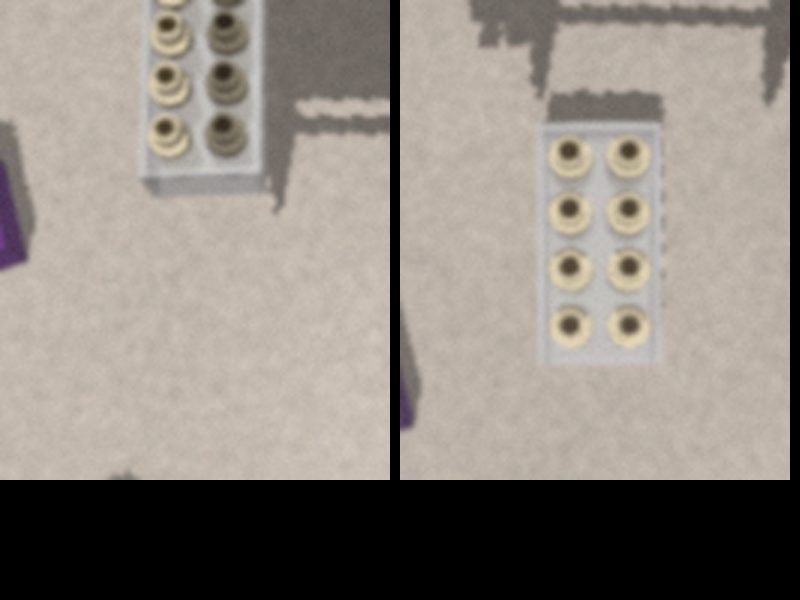

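The tray is square to the tool at yaw 1.748, with top corners at (541,122)–(661,363) in the right crop, and it stands free.

Run:
```python
from h import *
import pickle
c3=pickle.load(open("/tmp/w3","rb"))[0];c4=pickle.load(open("/tmp/w4","rb"))[0]
a=lambda x,y:(x/3+208,y/3); b=lambda x,y:((x-400)/3+254,y/3+37)
for p,q in [((164,128),(570,325)),((222,126),(629,325)),((165,76),(570,268)),((223,75),(629,268))]: print(*[np.round(x,1) for x in meet(c3,a(*p),c4,b(*q),True,True)])
H=plane(c4,[b(x,y) for x,y in [(570,151),(629,151),(570,209),(629,209),(570,267),(629,267),(570,325),(629,325)]],56,True)
C=plane(c4,[b(x,y) for x,y in [(541,122),(661,122),(540,363),(661,363)]],36,True)
print(H.mean(0),C.mean(0)); print(C.round(1), np.linalg.norm(C[0]-C[1]),np.linalg.norm(C[0]-C[2]))
d=C[0]+C[1]-C[2]-C[3]; print("dir",np.arctan2(d[1],d[0])); d=H[0]+H[1]-H[6]-H[7]; print("dir",np.arctan2(d[1],d[0]))
t=(C.mean(0)+H.mean(0))/2; t[2]=60; totool(t)
```

```text
[406.2 243.   54.6] 0.4
[428.7 247.1  53.6] 0.3
[402.4 264.9  56.2] 0.3
[424.8 269.1  53.4] 0.3
[411.61435062 278.75478853  56.        ] [411.94385344 279.5201756   36.        ]
[[379.5 324.3  36. ]
 [427.  332.8  36. ]
 [396.6 226.2  36. ]
 [444.7 234.8  36. ]] 48.30416583262189 99.60970610528231
dir 1.7458031059552797
dir 1.7478186648901477
tool dxyz [113.8  -1.7 260.1] pos [433.1 167.4 320.1] rot [3.1405e+00 2.0000e-04 1.7472e+00]
```

```bash
python3 -m handwheel '[[40,-1,0,0,1],[80,-1,0,0,1],[114,-2,0,0,1],[114,-2,40,0,1],[114,-2,80,0,1]]' | tail -6;  python3 -m handwheel '[[0,0,180,0,1],[0,0,180,0,1],[0,0,180,0,1],[0,0,180,0,1],[0,0,180,0,1]]' | tail -6
python3 - <<'E'
from h import *
totool((411.8,279.1,12))
E
```

```text
t: 4.05
eef_pos: [413.2, 279.7, 239.8]
tcp_rot: [3.137, -0.001, 1.747]
ft_force: [1.4, -0.4, -2.0]
opening: 1.002
grip_force: 0.0
t: 4.47
eef_pos: [411.2, 276.7, 54.8]
tcp_rot: [-3.136, 0.002, 1.744]
ft_force: [-0.6, -0.2, -0.3]
opening: 1.0
grip_force: 0.0
tool dxyz [ 2.4  1.2 42.8] pos [411.2 276.7  54.8] rot [-3.1360e+00  2.0000e-03  1.7438e+00]
```

```bash
python3 -m handwheel '[[0,1,24,0,1],[0,1,40,0,1],[0,1,47,0,1],[0,1,47,0,1],[0,1,47,0,0.6]]' | tail -6;  python3 -m handwheel '[[0,0,0,0,0.4],[0,0,0,0,0.3],[0,0,0,0,0.3],[0,0,0,0,0.3],[0,0,0,0,0.3]]' | tail -6
```

```text
t: 4.88
eef_pos: [413.5, 278.6, 12.8]
tcp_rot: [-3.142, 0.0, 1.745]
ft_force: [0.5, -0.9, 0.8]
opening: 0.972
grip_force: 0.0
t: 5.3
eef_pos: [412.8, 279.3, 13.1]
tcp_rot: [3.141, -0.0, 1.746]
ft_force: [0.6, 0.2, -0.2]
opening: 0.631
grip_force: 0.0
```

```bash
python3 -m handwheel '[[0,0,0,0,0.4],[0,0,0,0,0.4],[0,0,0,0,0.4],[0,0,0,0,0.4],[0,0,0,0,0.4]]' | tail -6;  python3 -m handwheel '[[0,0,-5,0,0.4],[0,0,-20,0,0.4],[0,0,-45,0,0.4],[0,0,-75,0,0.4],[0,0,-105,0,0.4]]' | tail -6
python3 - <<'E'
from h import *
totool((614.3,51,140))
E
```

```text
t: 5.72
eef_pos: [412.3, 279.2, 12.8]
tcp_rot: [-3.141, 0.0, 1.746]
ft_force: [-3.4, -0.0, 5.9]
opening: 0.523
grip_force: 30.0
t: 6.13
eef_pos: [412.3, 279.0, 118.6]
tcp_rot: [-3.14, 0.001, 1.746]
ft_force: [0.4, -0.4, -3.1]
opening: 0.524
grip_force: 30.0
tool dxyz [-259.7  159.1  -21.4] pos [412.3 279.  118.6] rot [-3.1404e+00  5.0000e-04  1.7458e+00]
```

```bash
python3 -m handwheel '[[-15,9,-10,0,0.4],[-42,26,-20,0,0.4],[-74,45,-22,0,0.4],[-106,65,-22,0,0.4],[-138,85,-22,0,0.4]]' | tail -6;  python3 -m handwheel '[[-30,18,0,0.06,0.4],[-60,37,0,0.14,0.4],[-90,55,0,0.22,0.4],[-112,68,0,0.28,0.4],[-121,74,0,0.3,0.4]]' | tail -6
python3 - <<'E'
from h import *
import pickle
totool((614.3,51,140))
W=grab("wrist"); pickle.dump(W,open("/tmp/w5","wb")); cv2.imwrite("pics/w5.png",W[1][:,:,::-1])
E
```

```text
t: 6.55
eef_pos: [521.3, 156.8, 140.2]
tcp_rot: [3.141, 0.0, 1.746]
ft_force: [0.9, 0.5, -3.3]
opening: 0.523
grip_force: 30.0
t: 6.97
eef_pos: [616.1, 49.0, 139.4]
tcp_rot: [3.141, 0.0, 1.44]
ft_force: [-0.3, -0.2, -2.8]
opening: 0.525
grip_force: 30.0
tool dxyz [ 1.7 -2.1 -0.6] pos [616.1  49.  139.4] rot [3.1410e+00 4.0000e-04 1.4402e+00]
```

View pics/w5.png

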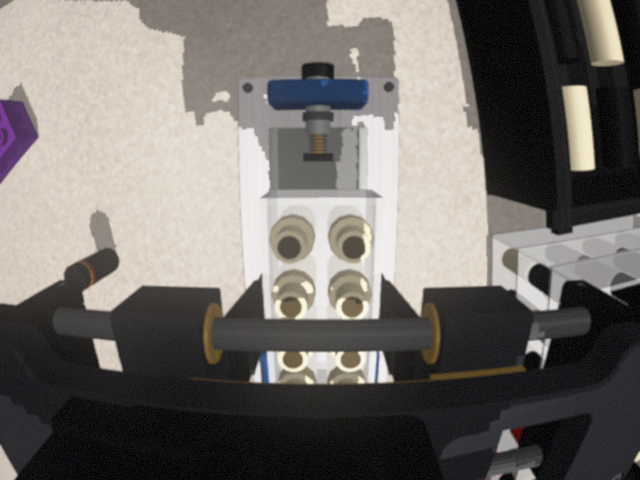

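The tray hangs square in the grip. Its front edge is at row 195, columns 262–381. The stop tip is at (318,158), the fence middle at (318,94) and the plate bolts at (248,88) and (388,88).

Run:
```python
from h import *
import pickle
c,im,D=pickle.load(open("/tmp/w5","rb"))
u=np.array([np.cos(1.447),np.sin(1.447)]); n=np.array([u[1],-u[0]]); o=np.array([614.3,51])
for nm,p,z in [("tip",(318,160),34),("fence",(318,108),54),("boltsL",(248,88),8),("boltsR",(388,88),8),("bedendL",(270,128),16),("bedendR",(367,128),22),("trayL",(262,195),139.4-12.8+36),("trayR",(381,195),139.4-12.8+36)]:
    P=plane(c,p,z,True)[0]; d=P[:2]-o; print(nm,P.round(1),"along",round(d@u,1),"across",round(d@n,1))
s=state(); d=s["eef_pos"][:2]-o; print("tcp along/across",d@u,d@n,s["tcp_rot"])
```

```text
tip [622.3 112.   34. ] along 61.5 across 0.4
fence [627.2 147.8  54. ] along 97.7 across 0.9
boltsL [573.7 179.    8. ] along 122.1 across -56.1
boltsR [685.9 164.    8. ] along 121.0 across 57.1
bedendL [588.2 142.2  16. ] along 87.3 across -37.1
bedendR [662.7 131.9  22. ] along 86.3 across 38.0
trayL [599.7 103.2 162.6] along 50.0 across -20.9
trayR [646.9  97.  162.6] along 49.7 across 26.6
tcp along/across -1.7306432761546333 2.317583187633024 [3.14074134e+00 4.28190126e-04 1.44081655e+00]
```

```bash
python3 -m handwheel '[[0,-2.5,20,-0.006,0.4],[0,-2.5,50,-0.006,0.4],[0,-2.5,80,-0.006,0.4],[0,-2.5,98,-0.006,0.4],[0,-2.5,104,-0.006,0.4]]' | tail -6;  python3 -m handwheel '[[0,0,1,0,0.4],[0,0,2,0,0.4],[0,0,3,0,0.4],[0,0,3,0,0.4]]' | tail -6
```

```text
t: 7.43
eef_pos: [609.8, 53.0, 32.8]
tcp_rot: [-3.137, 0.0, 1.453]
ft_force: [-0.4, 0.4, -2.1]
opening: 0.519
grip_force: 30.0
t: 7.77
eef_pos: [612.3, 52.3, 33.9]
tcp_rot: [3.14, -0.0, 1.452]
ft_force: [0.2, -0.2, -1.9]
opening: 0.523
grip_force: 30.0
```

```bash
python3 -m handwheel '[[0,1,0,0.005,0.4],[0,2,0,0.005,0.4],[0,2,1,0.005,0.4],[0,2,2,0.005,0.4],[0,2,2,0.005,0.4]]' | tail -6;  python3 -m handwheel '[[0,0,0.7,0,0.4],[0,0,1.4,0,0.4],[0,0,1.4,0,0.4]]' | tail -6
```

```text
t: 8.18
eef_pos: [613.8, 51.9, 30.5]
tcp_rot: [-3.141, 0.0, 1.447]
ft_force: [-0.3, -0.3, -3.1]
opening: 0.524
grip_force: 30.0
t: 8.43
eef_pos: [613.8, 51.9, 29.1]
tcp_rot: [-3.141, 0.0, 1.447]
ft_force: [-0.6, -0.0, -3.4]
opening: 0.525
grip_force: 30.0
```

```bash
python3 -m handwheel '[[0,0,0.5,0,0.4],[0,0,0.5,0,0.4],[0,0,0.5,0,0.4]]' | tail -6;  python3 -m handwheel '[[0,0,0.5,0,0.4],[0,0,0.5,0,0.4],[0,0,0.5,0,0.4]]' | tail -6
```

```text
t: 8.68
eef_pos: [613.8, 51.9, 28.8]
tcp_rot: [3.142, 0.0, 1.447]
ft_force: [0.2, 0.1, -0.1]
opening: 0.522
grip_force: 30.0
t: 8.93
eef_pos: [613.9, 51.9, 28.8]
tcp_rot: [3.141, 0.0, 1.447]
ft_force: [-2.5, -0.3, 6.1]
opening: 0.522
grip_force: 30.0
```

```bash
python3 -c "
from h import *
totool((614,51,28.8))
W=grab('wrist'); 
import pickle; pickle.dump(W,open('/tmp/w6','wb')); cv2.imwrite('pics/w6.png',W[1][:,:,::-1])"
```

```text
tool dxyz [-0.9  0.3  0. ] pos [613.9  51.9  28.8] rot [3.1413e+00 1.0000e-04 1.4468e+00]
```

The tray touches down at z 28.8, exactly bed height, with a light 6 N. I'll open and rise.

```bash
python3 -m handwheel '[[0,0,-0.5,0,0.8],[0,0,-0.5,0,0.8],[0,0,-0.5,0,0.8],[0,0,-0.5,0,0.8],[0,0,-0.5,0,0.8]]' | tail -6;  python3 -m handwheel '[[0,0,-10,0,0.8],[0,0,-30,0,0.8],[0,0,-70,0,1],[0,0,-110,0,1],[0,0,-150,0,1]]' | tail -6; python3 -m handwheel '[[-40,0,-30,0,1],[-80,0,-60,0,1],[-120,0,-60,0,1],[-145,0,-60,0,1],[-145,0,-60,0,1]]' | tail -6
python3 - <<'E'
from h import *
import pickle
totool((597,-94,240))
W=grab("wrist"); pickle.dump(W,open("/tmp/w7","wb"))
c=cv2.resize(W[1][0:300,220:430],None,fx=2,fy=2,interpolation=cv2.INTER_CUBIC); cv2.imwrite("pics/w7.png",c[:,:,::-1])
E
```

```text
t: 9.4
eef_pos: [613.9, 51.9, 28.7]
tcp_rot: [3.141, 0.0, 1.447]
ft_force: [-0.5, 0.1, 0.3]
opening: 0.785
grip_force: 0.0
t: 9.82
eef_pos: [613.4, 52.0, 181.1]
tcp_rot: [-3.141, 0.0, 1.447]
ft_force: [-0.5, -0.1, -0.1]
opening: 0.952
grip_force: 0.0
t: 10.23
eef_pos: [595.4, -97.3, 240.7]
tcp_rot: [3.139, 0.002, 1.443]
ft_force: [0.2, -0.6, -1.0]
opening: 0.998
grip_force: 0.0
tool dxyz [3.5 1.2 0.7] pos [595.4 -97.3 240.7] rot [3.1390e+00 1.7000e-03 1.4429e+00]
```

View pics/w7.png

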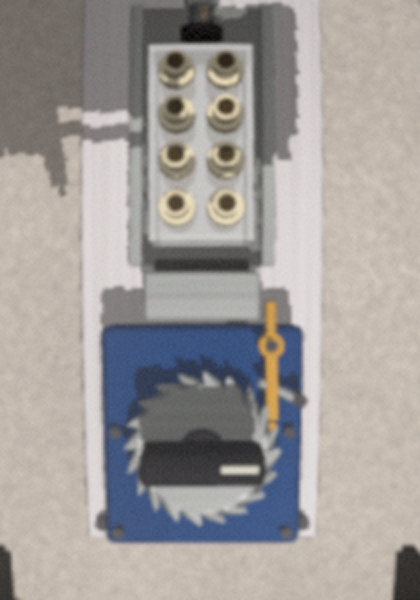

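The tray stands on the bed between the rails, clear of the jaw (row 265) and the stop tip (row 35). The knob bar is about (201,465), square across the vice. Next I work out the knob position and turn the wrist.

```bash
python3 -m handwheel '[[0,0,0,-0.6,1],[0,0,0,-0.6,1],[0,0,0,-0.6,1],[0,0,0,-0.6,1],[0,0,0,-0.6,1]]' >/dev/null;  python3 -m handwheel '[[0,0,0,-0.6,1],[0,0,0,-0.6,1],[0,0,0,-0.6,1],[0,0,0,-0.6,1],[0,0,0,-0.6,1]]' >/dev/null;  python3 -m handwheel '[[0,0,0,-0.375,1],[0,0,0,-0.375,1],[0,0,0,-0.375,1],[0,0,0,-0.375,1]]' | tail -6
python3 - <<'E'
from h import *
import pickle
c7=pickle.load(open("/tmp/w7","rb"))[0]; c2=pickle.load(open("/tmp/w2","rb"))[0]
print(plane(c7,(201.5/2+220,466.5/2),103,True), plane(c2,((559-340)/2.05+220,504/2.05),103,True))
W=grab("wrist"); pickle.dump(W,open("/tmp/w8","wb")); cv2.imwrite("pics/w8.png",W[1][:,:,::-1]); totool((597.5,-97,76))
E
```

```text
t: 11.45
eef_pos: [595.9, -90.9, 239.0]
tcp_rot: [3.142, -0.0, 3.029]
ft_force: [-0.0, 0.4, -0.4]
opening: 0.995
grip_force: 0.0
[[595.65024309 -96.40625528 103.        ]] [[596.37314216 -96.91546534 103.        ]]
tool dxyz [ -2.3  -5.8 163. ] pos [595.9 -91.  239. ] rot [ 3.1415e+00 -1.0000e-04  3.0205e+00]
```

View pics/w8.png

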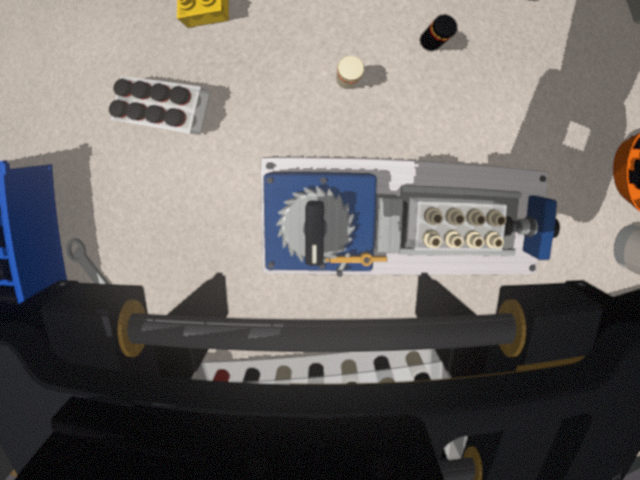

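The bar is now almost straight below at column 314.5, which gives y = -97 and agrees with the other views. I'll descend over it.

```bash
python3 -m handwheel '[[-1,-6,20,0,0.6],[-1,-6,60,0,0.6],[-1,-6,100,0,0.6],[-1,-6,130,0,0.6],[-1,-6,145,0,0.5]]' | tail -6;  python3 -m handwheel '[[0,0,10,0,0.4],[0,0,18,0,0.4],[0,0,18,0,0.3],[0,0,18,0,0.3],[0,0,18,0,0.3]]' | tail -6
python3 -c "
from h import *
totool((596.3,-97,76))"
```

```text
t: 11.92
eef_pos: [594.7, -97.1, 90.2]
tcp_rot: [3.141, -0.005, 3.017]
ft_force: [0.6, -0.1, -0.6]
opening: 0.705
grip_force: 0.0
t: 12.33
eef_pos: [596.8, -98.1, 77.0]
tcp_rot: [-3.141, 0.002, 3.021]
ft_force: [-0.4, 0.2, 0.0]
opening: 0.355
grip_force: 0.0
tool dxyz [0.6 1.  1. ] pos [596.8 -98.1  77. ] rot [-3.1413e+00  1.8000e-03  3.0211e+00]
```

Now I'll close on the bar and watch the side force while it centres.

```bash
python3 -m handwheel '[[0,1,0,0,0.2],[0,1,0,0,0.1],[0,1,0,0,0.1],[0,1,0,0,0.1],[0,1,0,0,0.1]]' | tail -6;python3 -m handwheel '[[0,0,0,0,0.1],[0,0,0,0,0.1]]' | tail -6
python3 -c "
from h import *
s=state();print(s['moment'],s['eef_pos'],s['tcp_rot'])"
```

```text
t: 12.75
eef_pos: [596.6, -97.2, 76.5]
tcp_rot: [-3.141, 0.001, 3.022]
ft_force: [-0.8, -1.5, 5.4]
opening: 0.168
grip_force: 30.0
t: 12.92
eef_pos: [596.6, -97.2, 76.5]
tcp_rot: [-3.141, 0.001, 3.022]
ft_force: [-1.9, -0.8, 6.5]
opening: 0.167
grip_force: 30.0
[0.00477093 0.11616711 0.00073903] [596.5755222  -97.18812929  76.47547441] [-3.14132530e+00  1.02768918e-03  3.02165887e+00]
```

```bash
cat > m.py <<'E'
from cell import state
import numpy as np
s=state(); print("t %.2f knob %.4f Mz %.4f F %s op %.3f"%(s["t"],(3.0217-s["tcp_rot"][2]+np.pi)%(2*np.pi)-np.pi,s["moment"][2],s["ft_force"].round(1),s["opening"]))
E
H="python3 -m handwheel"
python3 -m handwheel '[[0,0,0,0.1,0.1],[0,0,0,0.1,0.1]]' >/dev/null; python3 m.py
python3 -m handwheel '[[0,0,0,0.1,0.1],[0,0,0,0.1,0.1]]' >/dev/null; python3 m.py
python3 -m handwheel '[[0,0,0,0.08,0.1],[0,0,0,0.08,0.1]]' >/dev/null; python3 m.py
python3 -m handwheel '[[0,0,0,0.05,0.1],[0,0,0,0.05,0.1]]' >/dev/null; python3 m.py
python3 -m handwheel '[[0,0,0,0.085,0.1],[0,0,0,0.085,0.1]]' >/dev/null; python3 m.py
python3 -m handwheel '[[0,0,0,0.1,0.1],[0,0,0,0.1,0.1]]' >/dev/null; python3 m.py
python3 -m handwheel '[[0,0,0,0.08,0.1],[0,0,0,0.08,0.1]]' >/dev/null; python3 m.py
python3 -m handwheel '[[0,0,0,0.05,0.1],[0,0,0,0.05,0.1]]' >/dev/null; python3 m.py
```

```text
t 13.08 knob 0.1055 Mz -0.0018 F [-1.7 -0.6  5.8] op 0.169
t 13.25 knob 0.2055 Mz 0.0285 F [-1.2 -2.1  6.9] op 0.165
t 13.42 knob 0.2847 Mz -0.3653 F [-2.6 -3.6  6.2] op 0.167
t 13.58 knob 0.3328 Mz 0.0092 F [-2.4 -3.4  6.8] op 0.166
t 13.75 knob 0.4196 Mz 0.0363 F [-2.2 -3.5  5.8] op 0.169
t 13.92 knob 0.5204 Mz -0.0048 F [-3.3 -5.2  6.7] op 0.168
t 14.08 knob 0.5996 Mz -0.3596 F [-3.9 -5.3  7.5] op 0.165
t 14.25 knob 0.6476 Mz 0.0061 F [-3.7 -4.6  6.4] op 0.167
```

```bash
python3 -m handwheel '[[0,0,0,0.085,0.1],[0,0,0,0.085,0.1],[0,0,0,0.085,0.1]]' >/dev/null; python3 m.py
python3 -m handwheel '[[0,0,0,0.05,0.1],[0,0,0,0.05,0.1],[0,0,0,0.05,0.1]]' >/dev/null; python3 m.py
python3 -m handwheel '[[0,0,0,0.05,0.1],[0,0,0,0.05,0.1],[0,0,0,0.05,0.1]]' >/dev/null; python3 m.py
python3 -m handwheel '[[0,0,0,0.08,0.1],[0,0,0,0.08,0.1],[0,0,0,0.08,0.1]]' >/dev/null; python3 m.py
python3 -m handwheel '[[0,0,0,0.05,0.1],[0,0,0,0.05,0.1],[0,0,0,0.05,0.1]]' >/dev/null; python3 m.py
python3 -m handwheel '[[0,0,0,0.05,0.1],[0,0,0,0.05,0.1],[0,0,0,0.05,0.1]]' >/dev/null; python3 m.py
python3 -m handwheel '[[0,0,0,0.05,0.1],[0,0,0,0.05,0.1],[0,0,0,0.05,0.1]]' >/dev/null; python3 m.py
python3 -m handwheel '[[0,0,0,0.05,0.1],[0,0,0,0.05,0.1],[0,0,0,0.05,0.1]]' >/dev/null; python3 m.py
```

```text
t 14.50 knob 0.7303 Mz 0.0084 F [-4.2 -6.1  7. ] op 0.168
t 14.75 knob 0.7801 Mz 0.0226 F [-4.5 -5.6  6.7] op 0.168
t 15.00 knob 0.8301 Mz 0.0143 F [-3.9 -5.8  6.7] op 0.169
t 15.25 knob 0.9112 Mz -0.4698 F [-4.5 -7.4  8.1] op 0.167
t 15.50 knob 0.9601 Mz 0.0070 F [-4.5 -6.5  8.5] op 0.166
t 15.75 knob 1.0100 Mz 0.0150 F [-5.8 -7.4  7.4] op 0.166
t 16.00 knob 1.0600 Mz 0.0404 F [-5.6 -7.2  8.2] op 0.171
t 16.25 knob 1.1100 Mz 0.0011 F [-6.4 -7.4  7.7] op 0.162
```

```bash
python3 -m handwheel '[[0,0,0,0.05,0.1],[0,0,0,0.05,0.1],[0,0,0,0.05,0.1]]' >/dev/null; python3 m.py
python3 -m handwheel '[[0,0,0,0.04,0.1],[0,0,0,0.04,0.1],[0,0,0,0.04,0.1]]' >/dev/null; python3 m.py
python3 -m handwheel '[[0,0,0,0.04,0.1],[0,0,0,0.04,0.1],[0,0,0,0.04,0.1]]' >/dev/null; python3 m.py
python3 -m handwheel '[[0,0,0,0.035,0.1],[0,0,0,0.035,0.1],[0,0,0,0.035,0.1]]' >/dev/null; python3 m.py
python3 -m handwheel '[[0,0,0,0.0,0.1],[0,0,0,0.0,0.1]]' >/dev/null; python3 m.py
python3 -m handwheel '[[0,0,0,0.0,0.1],[0,0,0,0.0,0.1]]' >/dev/null; python3 m.py
```

```text
t 16.50 knob 1.1600 Mz 0.0624 F [-7.1 -8.   9.4] op 0.167
t 16.75 knob 1.2000 Mz -0.0145 F [-6.6 -8.   8.8] op 0.165
t 17.00 knob 1.2400 Mz -0.0395 F [-6.4 -7.5  9.1] op 0.167
t 17.25 knob 1.2749 Mz 0.0306 F [-7.1 -8.7  8.7] op 0.166
t 17.42 knob 1.2747 Mz 0.0106 F [-6.9 -8.3  9.5] op 0.165
t 17.58 knob 1.2748 Mz -0.0149 F [-7.7 -8.2  8.7] op 0.164
```

Four clicks in and no load yet. I'll ease onto the pawl, release, rise for a look at the gap, and then grip again.

```bash
python3 -m handwheel '[[0,0,0,-0.01,0.1],[0,0,0,-0.02,0.1],[0,0,0,-0.02,0.1]]' >/dev/null; python3 m.py
python3 -m handwheel '[[0,0,0,0,0.4],[0,0,0,0,0.4],[0,0,0,0,0.4],[0,0,0,0,0.4],[0,0,0,0,0.4]]' >/dev/null; python3 m.py
python3 -m handwheel '[[0,0,-20,0,0.5],[0,0,-60,0,0.5],[0,0,-100,0,0.5],[0,0,-140,0,0.5],[0,0,-164,0,0.5]]' >/dev/null
python3 -m handwheel '[[0,0,0,0,0.5],[0,0,0,0,0.5]]' >/dev/null;  python3 m.py
python3 - <<'E'
from h import *
import pickle
totool((597,-97,240))
W=grab("wrist"); pickle.dump(W,open("/tmp/w9","wb"))
c=cv2.resize(W[1][0:300,160:460],None,fx=2,fy=2,interpolation=cv2.INTER_CUBIC); cv2.imwrite("pics/w9.png",c[:,:,::-1])
E
```

```text
t 17.83 knob 1.2543 Mz -0.0765 F [-7.1 -8.4  9.1] op 0.168
t 18.25 knob 1.2547 Mz -0.0520 F [0.2 0.5 0.6] op 0.389
t 18.83 knob 1.2547 Mz 0.0079 F [-0.6  0.3 -1.1] op 0.501
tool dxyz [-0.2  0.5  0.8] pos [596.5 -96.9 240.8] rot [3.1396e+00 1.0000e-03 1.7670e+00]
```

View pics/w9.png

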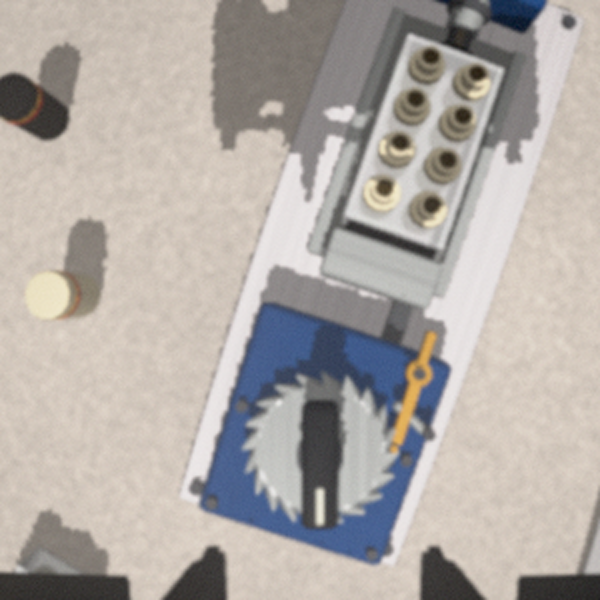

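The bar has turned 72°, the jaw is behind the tray, and the tray's far edge at (408,37)–(507,70) is at the tip. I'll compute the remaining gap.

Run:
```python
from h import *
import pickle
c=pickle.load(open("/tmp/w9","rb"))[0]; c7=pickle.load(open("/tmp/w7","rb"))[0]
u=np.array([np.cos(1.447),np.sin(1.447)]); o=np.array([614.3,51])
g=lambda x,y:(x/2+160,y/2); g7=lambda x,y:(x/2+220,y/2)
def al(ci,p,z): return round((plane(ci,p,z,True)[0][:2]-o)@u,1)
print("now far",al(c,g(408,36),52),al(c,g(508,70),52),"near",al(c,g(346,222),52),al(c,g(445,252),52),"jaw steel front", al(c,g(347,228),52),"boxedge",al(c,g(265,304),44),al(c,g(448,365),44))
print("before far",al(c7,g7(150,44),52),al(c7,g7(252,44),52),"near",al(c7,g7(149,240),52),al(c7,g7(254,243),52),"jaw face",al(c7,g7(203,262),52),"tip",al(c7,g7(202,40),34),"box",al(c7,g7(105,325),44),al(c7,g7(301,325),44))
```

```text
now far 59.8 61.1 near -41.7 -39.6 jaw steel front -44.3 boxedge -91.6 -91.3
before far 51.3 51.1 near -48.9 -50.5 jaw face -59.8 tip 59.8 box -89.8 -90.1
```

Tray and tip meet at about 60 mm, so first contact is close to this catch. I'll grip again and average the torque readings in small steps to find it.

```bash
cat > m.py <<'E'
from cell import state, read_camera
import numpy as np
M=[]
for i in range(5):
    s=state(); M.append(s["moment"][2]); read_camera("wrist")
print("t %.2f knob %.4f Mz %.4f sd %.3f F %s op %.3f"%(s["t"],(3.0217-s["tcp_rot"][2]+np.pi)%(2*np.pi)-np.pi,np.mean(M),np.std(M),s["ft_force"].round(1),s["opening"]))
E
python3 m.py
python3 -m handwheel '[[0,0,40,0,0.4],[0,0,80,0,0.4],[0,0,120,0,0.4],[0,0,150,0,0.4],[0,0,164,0,0.4]]' >/dev/null
python3 -m handwheel '[[0,0,0,0,0.3],[0,0,0,0,0.1],[0,0,0,0,0.1],[0,0,0,0,0.1],[0,0,0,0,0.1]]' >/dev/null
python3 -m handwheel '[[0,0,0,0,0.1],[0,0,0,0,0.1]]' |tail -6; python3 m.py
python3 -m handwheel '[[0,0,0,0.03,0.1],[0,0,0,0.06,0.1]]' >/dev/null; python3 m.py
python3 -m handwheel '[[0,0,0,0.03,0.1],[0,0,0,0.05,0.1]]' >/dev/null; python3 m.py
python3 -m handwheel '[[0,0,0,0.03,0.1],[0,0,0,0.05,0.1]]' >/dev/null; python3 m.py
python3 -m handwheel '[[0,0,0,0.03,0.1],[0,0,0,0.05,0.1]]' >/dev/null; python3 m.py
```

```text
t 19.08 knob 1.2549 Mz -0.0027 sd 0.012 F [-0.3  0.1  0.4] op 0.502
t: 20.13
eef_pos: [595.5, -97.4, 77.0]
tcp_rot: [-3.141, 0.0, 1.767]
ft_force: [-6.3, -2.7, 1.2]
opening: 0.168
grip_force: 30.0
t 20.33 knob 1.2548 Mz -0.0523 sd 0.009 F [-6.7 -3.   2.4] op 0.165
t 20.75 knob 1.3147 Mz 0.0655 sd 0.052 F [-7.7 -3.   2.5] op 0.168
t 21.17 knob 1.3645 Mz 0.0809 sd 0.057 F [-7.2 -2.5  2.7] op 0.165
t 21.58 knob 1.4145 Mz 0.1219 sd 0.047 F [-7.  -3.1  1.3] op 0.168
t 22.00 knob 1.4645 Mz 0.1569 sd 0.041 F [-6.6 -2.5  3.7] op 0.166
```

```bash
sed -i 's/range(5)/range(9)/; s/np.mean(M)/np.mean(M[4:])/; s/np.std(M)/np.std(M[4:])/' m.py
python3 m.py
python3 -m handwheel '[[0,0,0,-0.06,0.1],[0,0,0,-0.12,0.1],[0,0,0,-0.18,0.1],[0,0,0,-0.18,0.1]]' >/dev/null; python3 m.py
python3 -m handwheel '[[0,0,0,0.03,0.1],[0,0,0,0.06,0.1]]' >/dev/null; python3 m.py
python3 -m handwheel '[[0,0,0,0.03,0.1],[0,0,0,0.06,0.1]]' >/dev/null; python3 m.py
python3 -m handwheel '[[0,0,0,0.03,0.1],[0,0,0,0.06,0.1]]' >/dev/null; python3 m.py
```

```text
t 22.45 knob 1.4644 Mz 0.1123 sd 0.029 F [-7.6 -3.   3. ] op 0.163
t 23.23 knob 1.2845 Mz 0.1032 sd 0.033 F [-6.7 -2.7  2.2] op 0.167
t 23.85 knob 1.3446 Mz 0.0209 sd 0.013 F [-6.6 -3.9  2.3] op 0.166
t 24.47 knob 1.4045 Mz 0.0668 sd 0.018 F [-6.9 -3.8  2.1] op 0.166
t 25.08 knob 1.4645 Mz 0.0959 sd 0.018 F [-6.9 -3.2  1.8] op 0.164
```

Steady torque reads 0.021 at 1.345, 0.067 at 1.405 and 0.096 at 1.465. That puts contact at about 1.3 rad, just past catch 4, so two more clicks means catches 5 and 6 (1.885). The same phases one click later will check this.

```bash
python3 -m handwheel '[[0,0,0,0.06,0.1],[0,0,0,0.12,0.1],[0,0,0,0.12,0.1]]' >/dev/null
python3 -m handwheel '[[0,0,0,0.04,0.1],[0,0,0,0.075,0.1]]' >/dev/null; python3 m.py
python3 -m handwheel '[[0,0,0,0.03,0.1],[0,0,0,0.06,0.1]]' >/dev/null; python3 m.py
python3 -m handwheel '[[0,0,0,0.03,0.1],[0,0,0,0.06,0.1]]' >/dev/null; python3 m.py
```

```text
t 25.95 knob 1.6594 Mz 0.1230 sd 0.023 F [-6.3 -3.2  3. ] op 0.165
t 26.57 knob 1.7193 Mz 0.1971 sd 0.018 F [-7.9 -2.9  3.2] op 0.165
t 27.18 knob 1.7792 Mz 0.1993 sd 0.033 F [-7.6 -3.6  3.3] op 0.168
```

The same-phase rise is about 0.11 N m, which matches the stop's stiffness, so contact falls in 1.3–1.4 rad. I'll go to catch 6, a hair past it, and ease back.

```bash
python3 -m handwheel '[[0,0,0,0.05,0.1],[0,0,0,0.09,0.1],[0,0,0,0.125,0.1],[0,0,0,0.125,0.1]]' >/dev/null; python3 m.py
python3 -m handwheel '[[0,0,0,-0.006,0.1],[0,0,0,-0.012,0.1],[0,0,0,-0.016,0.1],[0,0,0,-0.02,0.1],[0,0,0,-0.02,0.1]]' >/dev/null; python3 m.py
```

```text
t 27.97 knob 1.9041 Mz 0.2449 sd 0.028 F [-7.8 -3.4  3.1] op 0.166
t 28.83 knob 1.8844 Mz 0.1636 sd 0.025 F [-9.  -2.9  2.5] op 0.167
```

```bash
python3 -m handwheel '[[0,0,0,-0.002,0.1],[0,0,0,-0.004,0.1],[0,0,0,-0.005,0.1]]' >/dev/null; python3 m.py
python3 -m handwheel '[[0,0,0,-0.002,0.1],[0,0,0,-0.004,0.1],[0,0,0,-0.005,0.1]]' >/dev/null; python3 m.py
```

```text
t 29.53 knob 1.8794 Mz 0.0740 sd 0.035 F [-7.8 -3.9  3.8] op 0.166
t 30.23 knob 1.8747 Mz -0.0395 sd 0.020 F [-7.8 -3.5  3.8] op 0.166
```

Torque dropped to zero within 0.01 rad, so the pawl carries the load. I'll let go, rise and check.

```bash
python3 -m handwheel '[[0,0,0,0,0.4],[0,0,0,0,0.4],[0,0,0,0,0.4],[0,0,0,0,0.4],[0,0,0,0,0.4]]' | tail -3
python3 -m handwheel '[[0,0,-20,0,0.5],[0,0,-60,0,0.5],[0,0,-100,0,0.5],[0,0,-140,0,0.5],[0,0,-164,0,0.5]]' >/dev/null
python3 -m handwheel '[[0,0,0,0,0.5],[0,0,0,0,0.5],[0,0,0,0,0.5]]' >/dev/null; python3 m.py
python3 - <<'E'
from h import *
c,im,D=grab("wrist"); zc=R.from_euler("xyz",c["attitude"]).as_matrix()[:,2]
v,u=np.mgrid[0:300,140:500]; uv=np.c_[u.ravel(),v.ravel()]; r=rays(c,uv,True); P=c["origin"]+r*(D[v,u].ravel()/(r@zc))[:,None]
# knob bar angle from points above 96 mm
K=P[(P[:,2]>96)&(np.hypot(P[:,0]-596.5,P[:,1]+97)<40)][:,:2]; w=np.linalg.svd(K-K.mean(0))[2][0]; a=np.arctan2(w[1],w[0]); print("bar",K.mean(0),"knob",(-0.124-a)%np.pi,len(K))
e=np.array([np.cos(1.447),np.sin(1.447)]); n=np.array([e[1],-e[0]]); d=P[:,:2]-[614.3,51]
A,X=d@e,d@n
t=(abs(X)<19)&(P[:,2]>45)&(P[:,2]<80)&(A>-60)&(A<90); 
for lo,hi in((48,54),(66,76)): q=t&(P[:,2]>lo)&(P[:,2]<hi); print(lo,hi,q.sum(),np.percentile(A[q],[1,99]).round(1),np.percentile(X[q],[1,50,99]).round(1),np.median(P[q,2]))
E
```

```text
ft_force: [0.6, 0.3, 0.0]
opening: 0.392
grip_force: 0.0
t 31.77 knob 1.8749 Mz -0.0146 sd 0.039 F [ 0.2 -0.3 -0.4] op 0.498
bar [598.57408488 -92.09869137] knob 0.28430436925104985 2260
48 54 2616 [-59.1  69.5] [-18.7  -0.2  18.6] 51.96076474729611
66 76 1106 [-19.5  59.7] [-16.9   5.6  16.9] 71.02997846219719
```

The tray stands flat (top at 52.0 mm). It has moved 9 mm, which matches catch 6, and it is holding.

```bash
python3 -c "
from cell import job_done
print(job_done())"
```

```text
the job is handed in; nothing more can be done
None
```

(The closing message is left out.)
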